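# Index the diya turntable to the next hole

## Robot

A 6-joint arm with a two-finger parallel gripper is mounted at the origin on the work surface. World frame = base frame: x ahead of the robot, y to its left, z up, the work surface at z = 0. Lengths are in m, angles in degrees, forces in N, time in s.
With the tool pointing down it reaches from about 0.325 to 0.875 m from the base axis. Payload 4.4 kg.
Tool frame: the origin (TCP) lies on the centre line of the jaws, within the pads' length; the fingertips stand 11 mm ahead of it and the grasp point (between the pads) lies 8 mm behind it (manip.nose_length is the distance from the TCP to the fingertips, in m); y points along the fingers, x is the direction in which the jaws open and shut, and the axes are right-handed (so a half turn about y gives the same grasp; the last joint's range is limited). The gripper opens to 85 mm and grips with 20 to 120 N. Pads are 22 mm wide; open, the fingers measure 114 mm over their backs; the gripper's body (76 mm by 85 mm) begins 54 mm behind the grasp point. The pads swing forward as they close: fully open they stand 13 mm farther back than shut.
Start: joints at [61.679, 11.837, 88.321, -0, 79.842, -8.623], TCP at [0.194, 0.541, 0.242] pointing down, gripper open.
Joint ranges: [-156.59, 156.59], [-49.26, 127.26], [12.9, 141.05], [-63.56, 243.56], [4.71, 150.69], [-161.64, 161.64]. Speed limits (degrees/s): [159.86, 159.86, 180, 180, 180, 180].

## Interface

Orientations are given as [roll, pitch, yaw] about the fixed x, y, z axes, in that order (R = Rz(yaw) Ry(pitch) Rx(roll)).
In Python, from bench import manip, optics, boxes_of gives the robot as it stands.
- The arm moves only by the shell command python3 -m pendant 'ROWS' [FORCE]. ROWS is JSON, a list of rows, each a list of 3 entries, a list of its own where there are three numbers: the shift along the tool's x, y, z in mm, then the turn, a rotation vector about the tool's x, y, z in units of 6 degrees (1.0 is 6 degrees), then the finger opening in mm, from 0 to 85.4. In form: [[[dx, dy, dz], [wx, wy, wz], claw], ...]. A call has 1 to 10 rows; each row is the pose to reach, as a shift and turn from the pose measured when the call began, along the tool's axes at that moment; what a row does not reach only later rows make up. A row lasts 1/12 s, in which the tool goes at most 41.7 mm and 7.16 degrees, less where a joint would pass 70% of its speed; a pose out of reach is approached as far as the arm can. A call with a gripper value outside its range is refused whole. The fingers move at their own pace and stop on an object; FORCE is the grip in N (left out, the last holds). Time passes only in rows, so rows that repeat a pose let the fingers close. It gives the time, the measured TCP pose, the force and the opening at its end, in the units of the state.
- manip.sense(): the state, without advancing time (a new reading comes with each control period).
- optics.capture(name): name is "scene" or "top" or "wrist"; returns the picture (420x560x3 uint8, red, green, blue); there is no depth.
- optics.camera_info(name): a dict with "fx", "fy", "cx", "cy" (pixels), "k1" (the pictures are not rectified: a ray, as slopes to the right and down, at radius r is drawn at 1 + k1 r^2 times it, then the intrinsics apply), "origin" and "orientation" of the camera in the world; the wrist camera has in their place "T_tool_cam" (4x4, takes a point from camera to tool coordinates, whose origin is the TCP and whose axes are the tool frame's). Camera axes: x right, y down, z forward; pixel columns grow to the right and rows downward; lengths in m; the calibration is good to about 2 mm. A picture is of the moment at which its call begins: read the wrist's pose just before it. camera_info takes no time and is no camera call.
- manip.finish_job(): hands the job in, once; it reports no verdict.
Trained networks look in the newest picture that a camera, given by its name, has taken for a name from the list of things; names that differ only in an ending like _2 or _b are one class to them, and where a whole thing is asked for, a point or a joint stands for the part that bears it (a point fixed in the world has none). Each returns a list of dicts, best first, with "confidence" (0 to 1); they miss things now and then, are a little off and sometimes report something else, mostly with a low value. They report only what shows in the picture. A call takes as long as a camera call. They do not tell look-alikes from the thing itself.
- boxes_of(target, camera): "location" ([row, column] in pixels, amid what is visible of it).
The state is a dict: "clock": time; "joint_positions": joint angles; "joint_vel": joint speeds; "tau": joint torques, N m; "ee_pos": TCP position; "orientation": TCP orientation; "ft_force": force on the tool from outside, world axes, zero at the start; "moment": the same for the moment, N m; "gripper_width": finger opening in m.
Only numpy, scipy, OpenCV 4.12 (cv2) and the standard library are available. Lean on these libraries where they do the work, as an engineer would, in place of code of your own. Each camera call takes 0.05 s, during which the arm holds its last target.

## Task

Bring the blue-glazed diya under the spout of the empty pump bottle: press the red indexing plunger in with a fingertip, push the turntable round by one hole (whichever way brings the blue diya to the spout by the short way), and let the plunger spring fully up so that it locks there. Only push: do not touch or lift the diyas or shift anything else on the counter, and finish with the hand clear.

Things in the scene. Friction and masses are not known exactly. Their poses are not given: they have to be found in the camera images.
- axis (a point): Centre of the turntable's steel plate (disc, 204 mm across, 6 mm thick) on its upright turning axis, at its upper face, 66 mm above the counter.
- turn (a joint): Angle of the turntable in rad about the upright axis, 0 at the start, positive anticlockwise seen from above; stops at +-1.75. It starts locked in a hole; the neighbouring holes are at +1.257 and -1.257. Unlocked, about 1 N sideways at the plunger turns it slowly; it does not coast. Locked, it has about 0.02 rad of play either way.
- plunger (a joint): Depth of the indexing plunger in m: 0 fully up (locked in a hole), 0.013 bottom stop; beyond 0.008 (best 0.010 to 0.012) the table can turn. The spring pushes up with 3 N at the top, 7 N at the bottom. Let go between holes, its pin rides under the brass ring: it stays 0.008 down and the table still turns. Within about 3 mm of a hole it springs up by itself and locks.
- plunger_top (a point): Centre of the plunger's upper face: a round red button 45 mm across, 128 mm from the turning axis on a lug that goes round with the plate; pressed straight down. 82 mm above the counter when up. A dark collar fixed to the turntable surrounds it: inside diameter 50 mm, wall 4 mm, rim 90 mm above the counter. A fingertip in it presses the button, and pushes the collar sideways to turn the table.
- spout (a point): Lower end of the thin downward spout (9 mm thick) of the steel pump bottle, 135 mm above the counter, 72 mm from the turning axis. The bottle is fixed on the stand, 68 mm across, its axis 168 mm from the turning axis on the same side, pump head 204 mm above the counter. At the start the plunger is opposite the spout across the turning axis.
- stand: The fixed stand under the plate, wooden foot 250 mm across; origin on the counter under the turning axis, x axis towards the pump bottle. Its fixed brass index ring (outer radius 119 mm, top 56 mm above the counter) shows around the plate and has five radial slots, the holes, 72 degrees (1.257 rad) apart.
- blue_diya: The blue-glazed diya (white beaded rim), loose on the steel plate, 55 mm across at the rim, 20 mm high, 30 to 65 g; origin at the centre of its underside, 72 mm from the turning axis. At the start it is one place (72 degrees) away from the spout, on either side. Its origin is 66 mm above the counter.
- clay_diya1: A terracotta diya of the same size, loose on the steel plate, 72 mm from the turning axis; origin at the centre of its underside. The five diyas are 72 degrees apart and one is under the spout at the start.
- clay_diya2: A terracotta diya of the same size, loose on the steel plate, 72 mm from the turning axis; origin at the centre of its underside. The five diyas are 72 degrees apart and one is under the spout at the start.
- clay_diya3: A terracotta diya of the same size, loose on the steel plate, 72 mm from the turning axis; origin at the centre of its underside. The five diyas are 72 degrees apart and one is under the spout at the start.
- clay_diya4: A terracotta diya of the same size, loose on the steel plate, 72 mm from the turning axis; origin at the centre of its underside. The five diyas are 72 degrees apart and one is under the spout at the start.
- container: Orange lid-lock container, bystander, 128 x 93 x 60 mm; origin at the centre of its underside, left of the stand.
- coaster: Round wooden coaster, bystander, 94 mm across, 8 mm thick, beside the stand on the left; origin at the centre of its underside.
- tongs: Closed steel tongs lying along their x axis, bystander, about 240 x 23 x 16 mm; origin in the middle, on the counter, right of the stand.
- matchbox: Red matchbox, bystander, 52 x 36 x 15 mm, beside the stand on the right; origin at the centre of its underside.
- tumbler: Steel tumbler, bystander, 72 mm across, 95 mm high, left and far; origin at the centre of its underside.
- jar: Amber jar with yellow cap, bystander, 64 mm across, 100 mm high, right and far; origin at the centre of its underside.
Things that resemble listed ones, but are neither listed nor needed, are in the scene too. What is shaped like the clay_diya2 but turquoise is not meant.

How it is judged (in metres and radians):
On the way, in this order (a step that is already met when the one before it is completed fails the run):
1. the plunger is pressed in far enough to free the table (value of joint plunger above 0.0085 m), for 0.1 s.
2. the table has been turned well away from its first hole ((value of joint turn above 0.6 rad or value of joint turn below -0.6 rad)), for 0.05 s.
At the end, for the whole second after the job is handed in: The blue diya stands within 12 mm (level distance) of the point under the spout, the plunger is up to within 2 mm (its pin in the hole), the table is at rest, and all five diyas stand upright in their places on the plate (60 to 84 mm from the axis) (horizontal distance between blue_diya and spout below 0.012 m and value of joint plunger below 0.002 m and velocity of joint turn between -0.05 and 0.05 rad/s and angle between each of blue_diya, clay_diya1, clay_diya2, clay_diya3, clay_diya4's own z axis and vertical below 0.15 rad and z of blue_diya in the frame of axis between -0.006 and 0.006 m and horizontal distance between blue_diya and axis between 0.06 and 0.084 m and z of clay_diya1 in the frame of axis between -0.006 and 0.006 m and horizontal distance between clay_diya1 and axis between 0.06 and 0.084 m and z of clay_diya2 in the frame of axis between -0.006 and 0.006 m and horizontal distance between clay_diya2 and axis between 0.06 and 0.084 m and z of clay_diya3 in the frame of axis between -0.006 and 0.006 m and horizontal distance between clay_diya3 and axis between 0.06 and 0.084 m and z of clay_diya4 in the frame of axis between -0.006 and 0.006 m and horizontal distance between clay_diya4 and axis between 0.06 and 0.084 m); the robot touches nothing.
It fails at once if a diya is touched by the robot (contact force between any of blue_diya, clay_diya1, clay_diya2, clay_diya3, clay_diya4 and the fingers above 0.5 N or contact force between any of blue_diya, clay_diya1, clay_diya2, clay_diya3, clay_diya4 and the arm above 0.5 N).
It fails at once if a diya is lifted or knocked off the plate (z of any of blue_diya, clay_diya1, clay_diya2, clay_diya3, clay_diya4 in the frame of axis above 0.012 m or z of any of blue_diya, clay_diya1, clay_diya2, clay_diya3, clay_diya4 in the frame of axis below -0.012 m).
It fails at once if the table is turned past the next hole (value of joint turn above 1.5 rad or value of joint turn below -1.5 rad).
It fails at once if a bystander is shifted more than 20 mm (distance of any of container, coaster, tongs, matchbox, tumbler, jar from where it was at the start of the episode above 0.02 m).
It also fails if it takes over 42 s, if anything falls off the work surface, if the arm or the gripper's body presses on something with over 40 N, if the wrist force passes 120 N, or if a joint passes its speed limit or range.

## Working session

There is one attempt and no reset: what is moved stays moved. The work goes in short steps, Python scripts to look and compute and a shell command to move; the robot and the scene stay as the last step left them, time stands still between calls to the robot, and variables do not carry over. Pictures are saved under pics/ and viewed, and the job is handed in when it is done.

```bash
ls; mkdir -p pics; python3 - <<'E'
from bench import manip, optics, boxes_of
import cv2
print(manip.sense())
for n in ["scene","top"]:
    im=optics.capture(n); cv2.imwrite(f"pics/{n}0.png",im[:,:,::-1]); print(n,optics.camera_info(n))
    for t in ["axis","plunger_top","blue_diya","spout","stand"]:
        try: print(t,boxes_of(t,n)[:3])
        except Exception as e: print(t,e)
print(optics.camera_info("wrist"), manip.nose_length)
E
```

```text
pics
{'clock': 0.0, 'joint_positions': array([ 6.16783209e+01,  1.18859820e+01,  8.84074769e+01, -9.26246903e-04,
        7.98410310e+01, -8.62248550e+00]), 'joint_vel': array([ 0.03428048,  0.01855256, -0.07460313, -0.00760918, -0.0542078 ,
       -0.02166811]), 'tau': array([-2.92331868e-05, -3.83043230e+01, -2.91591275e+01, -2.74152626e-04,
        1.05438728e-02, -2.88268541e-05]), 'ee_pos': array([0.19347174, 0.54067534, 0.2410864 ]), 'orientation': array([-89.98073781,   0.13310657,  70.30099324]), 'ft_force': array([ 0.69467042, -0.47971028, -0.29927026]), 'moment': array([ 0.00260471, -0.0315619 , -0.02202829]), 'gripper_width': 0.08543843181219486}
scene {'fx': 380.81750546260884, 'fy': 380.81750546260884, 'cx': 278.6576292231521, 'cy': 206.81900265306456, 'k1': -0.07271889075430443, 'origin': array([1.19475462, 0.190196  , 0.92380982]), 'orientation': array([-140.90691333,   -0.96255829,  109.45086754])}
axis [{'location': [231.3, 308.3], 'confidence': 0.84}]
plunger_top [{'location': [286.4, 421.3], 'confidence': 0.69}, {'location': [228.6, 309.4], 'confidence': 0.64}, {'l
[... 675 characters left out ...]
, 257.1], 'confidence': 0.16}]
blue_diya [{'location': [176.7, 262.5], 'confidence': 0.68}]
spout [{'location': [192.4, 236.6], 'confidence': 0.75}]
stand [{'location': [193.0, 238.2], 'confidence': 0.85}]
{'fx': 333.17160515961973, 'fy': 333.17160515961973, 'cx': 276.45443983866227, 'cy': 206.25780848815546, 'k1': -0.07867885270272036, 'T_tool_cam': array([[ 9.99999879e-01,  1.52447815e-04,  4.67400809e-04,
        -1.59847509e-03],
       [-3.93094506e-04, -3.23040070e-01,  9.46385206e-01,
        -1.31275951e-01],
       [ 2.95263547e-04, -9.46385276e-01, -3.23039971e-01,
         8.44248148e-02],
       [ 0.00000000e+00,  0.00000000e+00,  0.00000000e+00,
         1.00000000e+00]])} 0.011
```

View pics/scene0.png

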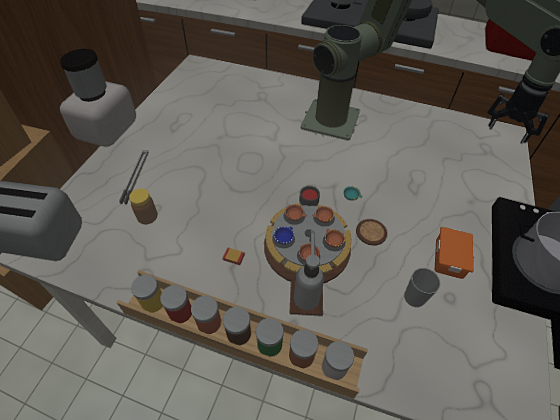

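View pics/top0.png

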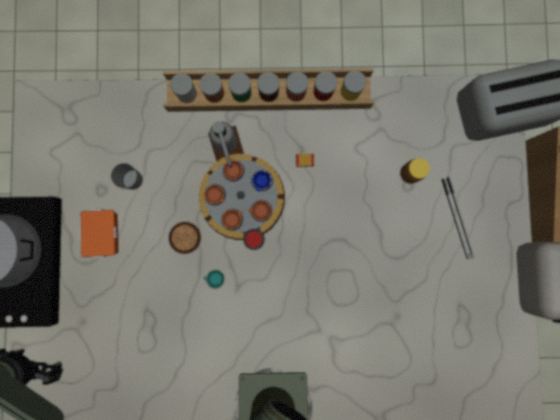

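```bash
python3 - <<'E'
import cv2
a=cv2.imread("pics/top0.png")[130:270,170:330]; cv2.imwrite("pics/topc.png",cv2.resize(a,None,fx=4.2,fy=4.2,interpolation=2))
a=cv2.imread("pics/scene0.png")[150:340,220:400]; cv2.imwrite("pics/scenec.png",cv2.resize(a,None,fx=3.1,fy=3.1,interpolation=2))
E
```

```text
(no output)
```

View pics/topc.png

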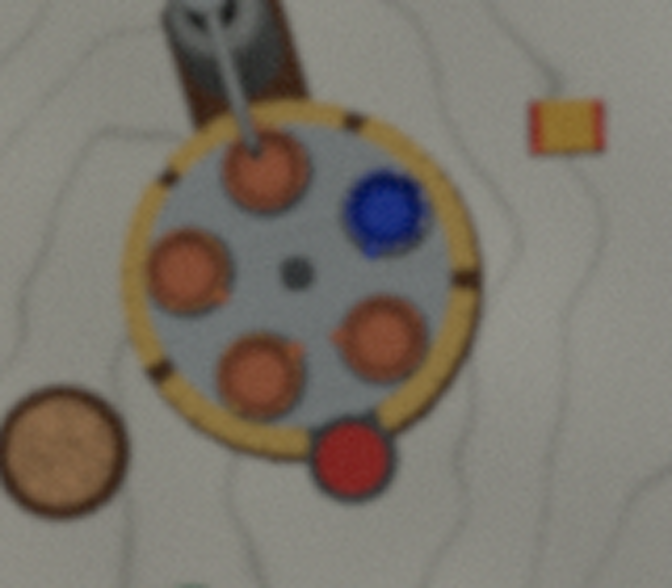

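View pics/scenec.png

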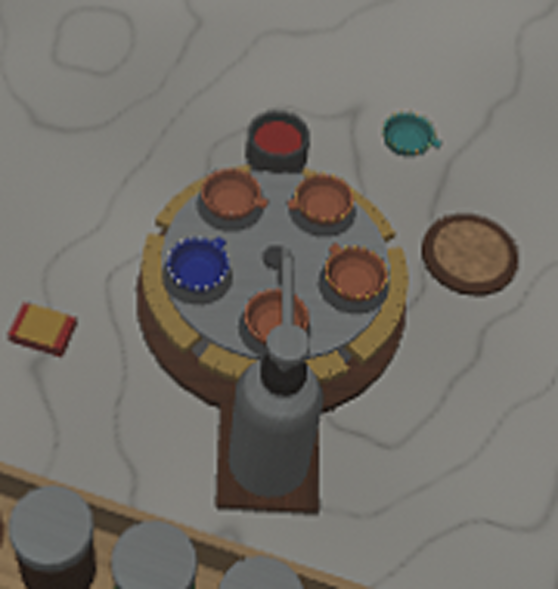

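Top view: blue is clockwise of the spout, so the table must turn anticlockwise (+1.257). The plunger button is at about top px (row 239, col 254). The turquoise diya near (279, 215) is the decoy. Next I'll measure precisely.

```bash
cat > h.py <<'E'
import numpy as np, cv2
from scipy.spatial.transform import Rotation as R
from bench import manip, optics
def ray(ci,u,v,s=None):
    K=np.array([[ci['fx'],0,ci['cx']],[0,ci['fy'],ci['cy']],[0,0,1]])
    p=cv2.undistortPoints(np.array([[[u,v]]],float),K,np.array([ci['k1'],0,0,0,0.]))[0,0]
    if 'origin' in ci: Rm=R.from_euler('xyz',ci['orientation'],degrees=True).as_matrix(); o=ci['origin']
    else:
        T=ci['T_tool_cam']; Rt=R.from_euler('xyz',s['orientation'],degrees=True).as_matrix()
        Rm=Rt@T[:3,:3]; o=s['ee_pos']+Rt@T[:3,3]
    return o,Rm@np.array([p[0],p[1],1])
def onz(ci,u,v,z,s=None):
    o,d=ray(ci,u,v,s); return o+d*(z-o[2])/d[2]
def blob(im,kind,box):
    r,g,b=[im[:,:,i].astype(int) for i in range(3)]
    m=((r>90)&(g<r*0.35)&(b<r*0.38)) if kind=='red' else ((b>90)&(r<b*0.45))
    mm=np.zeros_like(m); mm[box[0]:box[1],box[2]:box[3]]=m[box[0]:box[1],box[2]:box[3]]
    n,l,st,c=cv2.connectedComponentsWithStats(mm.astype(np.uint8))
    k=1+np.argmax(st[1:,4]); return c[k],st[k]
E
python3 - <<'E'
from h import *
boxes={'top':(140,260,180,300),'scene':(175,300,250,360)}
for n in boxes:
    im=cv2.imread(f"pics/{n}0.png")[:,:,::-1]; ci=optics.camera_info(n)
    for k,z in (('red',.082),('blue',.08)):
        c,st=blob(im,k,boxes[n]); print(n,k,c,st,onz(ci,*c,z).round(4))
ci=optics.camera_info('top')
print('axis top',onz(ci,240.7,195.0,.066)); ci=optics.camera_info('scene')
print('axis scene',onz(ci,220+275/3.1,150+258/3.1,.066))
# ring ellipse: top
im=cv2.imread("pics/top0.png"); hsv=cv2.cvtColor(im,cv2.COLOR_BGR2HSV)
m=cv2.inRange(hsv,(18,90,70),(32,255,255)); m[:145]=0;m[250:]=0;m[:,:190]=0;m[:,295:]=0
pts=np.argwhere(m)[:,::-1]; print(len(pts))
h=cv2.convexHull(pts.astype(np.int32)); e=cv2.fitEllipse(h); print(e); print('ring ctr',onz(optics.camera_info('top'),*e[0],.056))
E
```

```text
top red [253.13953488 238.71511628] [246 231  15  16 172] [0.4692 0.0458 0.082 ]
top blue [260.35714286 181.2797619 ] [253 174  16  17 168] [0.6274 0.0242 0.08  ]Traceback (most recent call last):
  File "<stdin>", line 6, in <module>
  File "h.py", line 19, in blob
    k=1+np.argmax(st[1:,4]); return c[k],st[k]
        ~~~~~~~~~^^^^^^^^^^
    return _wrapfunc(a, 'argmax', axis=axis, out=out, **kwds)
    return bound(*args, **kwds)
ValueError: attempt to get argmax of an empty sequence
```

```bash
sed -i 's/g<r\*0.35)&(b<r\*0.38/g<r*0.42)\&(b<r*0.45/' h.py
python3 - <<'E'
from h import *
boxes={'top':(140,260,180,300),'scene':(175,300,250,360)}
for n in boxes:
    im=cv2.imread(f"pics/{n}0.png")[:,:,::-1]; ci=optics.camera_info(n)
    for k,z in (('red',.082),('blue',.08)):
        try: c,st=blob(im,k,boxes[n]); print(n,k,c,st,onz(ci,*c,z).round(4))
        except ValueError: print(n,k,'none', im[195,309])
ci=optics.camera_info('top')
print('axis top',onz(ci,240.7,195.0,.066)); ci=optics.camera_info('scene')
print('axis scene',onz(ci,220+275/3.1,150+258/3.1,.066))
im=cv2.imread("pics/top0.png"); hsv=cv2.cvtColor(im,cv2.COLOR_BGR2HSV)
m=cv2.inRange(hsv,(18,90,70),(32,255,255)); m[:145]=0;m[250:]=0;m[:,:190]=0;m[:,295:]=0
pts=np.argwhere(m)[:,::-1]; print(len(pts))
h=cv2.convexHull(pts.astype(np.int32)); e=cv2.fitEllipse(h); print(e); print('ring ctr',onz(optics.camera_info('top'),*e[0],.056))
E
```

```text
top red [253.27918782 238.76142132] [246 231  16  16 197] [0.4691 0.0454 0.082 ]
top blue [260.35714286 181.2797619 ] [253 174  16  17 168] [0.6274 0.0242 0.08  ]
scene red [309.5049505  194.07920792] [302 190  15   9 101] [0.4683 0.0447 0.082 ]
scene blue [283.66911765 236.19117647] [277 230  14  13 136] [0.6348 0.0218 0.08  ]
axis top [0.59148097 0.07984048 0.066     ]
axis scene [0.59242304 0.08056473 0.066     ]
1212
((240.91697692871094, 195.9010467529297), (84.42737579345703, 84.98995971679688), 178.59027099609375)
ring ctr [0.58996747 0.07993333 0.056     ]
```

Plunger ≈ (0.469, 0.045), axis ≈ (0.591, 0.080), distance 127 mm, which agrees with the given geometry. Now moving towards it with the fingers closed.

```bash
python3 -m pendant '[[[-26,0,-30],[0,0,0],0],[[-52,0,-60],[0,0,0],0],[[-78,0,-90],[0,0,0],0],[[-104,0,-120],[0,0,0],0],[[-130,0,-150],[0,0,0],0],[[-156,0,-180],[0,0,0],0],[[-182,5,-208],[0,0,0],0],[[-208,15,-236],[0,0,0],0],[[-232,25,-264],[0,0,0],0],[[-256,35,-290],[0,0,0],0]]' 20
python3 - <<'E'
from h import *
s=manip.sense(); M=R.from_euler('xyz',s['orientation'],degrees=True).as_matrix()
print((M.T@(np.array([.469,.045,.125])-s['ee_pos'])*1e3).round(1))
E
```

```text
clock: 1.43
ee_pos: [0.3815, 0.2009, 0.2075]
orientation: [-90.1, -0.1, 70.3]
ft_force: [0.8, -0.0, -1.1]
gripper_width: 0.0002
[-117.3   82.6 -134.8]
```

```bash
python3 -m pendant '[[[-24,12,-27],[0,0,0],0],[[-48,24,-54],[0,0,0],0],[[-72,36,-81],[0,0,0],0],[[-96,48,-108],[0,0,0],0],[[-110,58,-128],[0,0,0],0],[[-117,68,-135],[0,0,0],0],[[-117,70,-135],[0,0,0],0],[[-117,70,-135],[0,0,0],0]]' 20
python3 - <<'E'
from h import *
s=manip.sense(); im=optics.capture('wrist'); cv2.imwrite('pics/w1.png',im[:,:,::-1])
t=optics.capture('top'); cv2.imwrite('pics/t1.png',cv2.resize(t[130:270,170:330,::-1],None,fx=4,fy=4))
M=R.from_euler('xyz',s['orientation'],degrees=True).as_matrix()
print(s['ee_pos'],(M.T@(np.array([.469,.045,.093])-s['ee_pos'])*1e3).round(1))
c,st=blob(im,'red',(0,420,0,560)); ci=optics.camera_info('wrist'); print(c,st,onz(ci,*c,.082,s))
E
```

```text
clock: 2.1
ee_pos: [0.4681, 0.0456, 0.1366]
orientation: [-89.9, -0.1, 70.2]
ft_force: [-0.8, 0.7, 0.9]
gripper_width: 0.0004
[0.46811074 0.04558695 0.13664024] [-0.3 43.6 -1.1]
[277.85372263 233.84963504] [ 242  204   73   63 3425] [0.46476278 0.04615815 0.082     ]
```

View pics/w1.png

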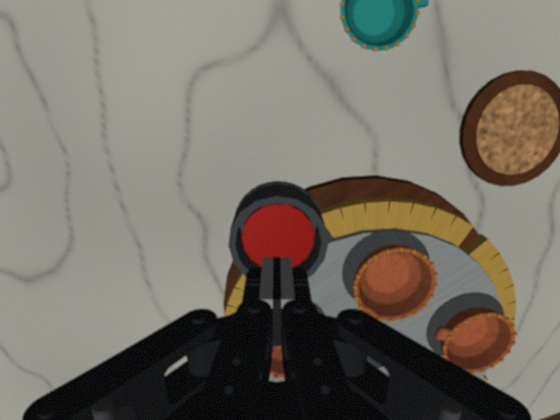

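```bash
python3 - <<'E'
from h import *
s=dict(ee_pos=np.array([0.46811074,0.04558695,0.13664024]),orientation=manip.sense()['orientation']); ci=optics.camera_info('wrist')
for n,u,v in (('L',230,238),('R',326,238),('T',278,182)): print(n,onz(ci,u,v,.09,s).round(4))
for n,u,v in (('L',242,236),('R',315,236),('T',278.5,204)): print('btn',n,onz(ci,u,v,.082,s).round(4))
t=onz(ci,278,182,.09,s); z=R.from_euler('xyz',s['orientation'],degrees=True).as_matrix()[:,2]; print('ctr rim',t-z*.029, t, z)
t=onz(ci,278.5,204,.082,s);print('ctr btn',t-z*.0225)
E
```

```text
L [0.4547 0.02   0.09  ]
R [0.4736 0.0729 0.09  ]
T [0.4323 0.0577 0.09  ]
btn L [0.4589 0.0251 0.082 ]
btn R [0.4739 0.067  0.082 ]
btn T [0.447  0.0529 0.082 ]
ctr rim [0.45964629 0.04798046 0.09002995] [0.43233312 0.05772673 0.09      ] [-0.94183341  0.33607851 -0.00103287]
ctr btn [0.46820705 0.04532093 0.08202324]
```

View pics/t1.png

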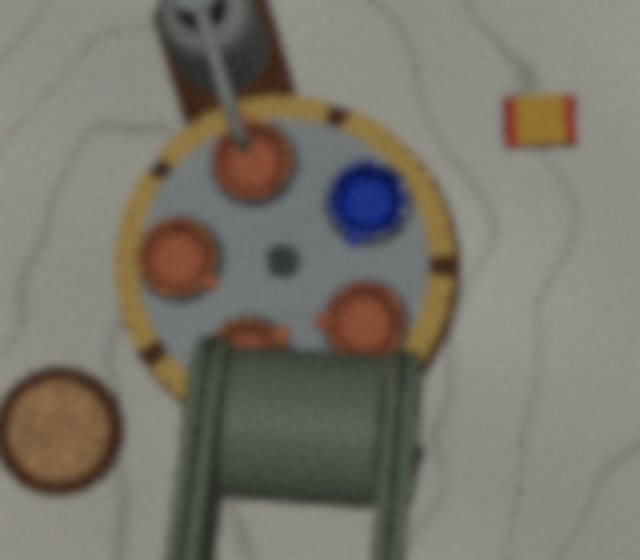

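Button centre by wrist camera (0.468, 0.045) agrees with the top and scene cameras; TCP is right above it. Pressing.

```bash
python3 -m pendant '[[[0,15,0],[0,0,0],0],[[0,28,0],[0,0,0],0],[[0,36,0],[0,0,0],0],[[0,41,0],[0,0,0],0],[[0,45,0],[0,0,0],0],[[0,48,0],[0,0,0],0],[[0,51,0],[0,0,0],0],[[0,53,0],[0,0,0],0],[[0,54,0],[0,0,0],0],[[0,54,0],[0,0,0],0]]' 20
python3 - <<'E'
from h import *
s=manip.sense();print(s['ee_pos'],s['ft_force'])
E
```

```text
clock: 3.03
ee_pos: [0.4688, 0.0464, 0.0841]
orientation: [-90.1, -0.1, 70.4]
ft_force: [-2.9, 0.1, 5.9]
gripper_width: 0.0002
[0.46884503 0.04641082 0.08410605] [-2.89984575  0.05388916  5.93325028]
```

```bash
python3 -m pendant '[[[0,1,0],[0,0,0],0],[[0,2,0],[0,0,0],0],[[0,2,0],[0,0,0],0],[[0,2,0],[0,0,0],0]]' 20
python3 - <<'E'
from h import *
for i in range(3):
    s=manip.sense();print(s['ee_pos'],s['ft_force']); im=optics.capture('wrist')
cv2.imwrite('pics/w2.png',im[:,:,::-1])
M=R.from_euler('xyz',s['orientation'],degrees=True).as_matrix()
ax=np.array([.591,.080]); p=np.array([.4688,.0455])
for deg in range(4,84,4):
    a=np.radians(deg); q=ax+np.array([[np.cos(a),-np.sin(a)],[np.sin(a),np.cos(a)]])@(p-ax)
    print(deg,q.round(3),(M.T@np.r_[q-p,0]*1e3).round(1))
E
```

```text
clock: 3.37
ee_pos: [0.4689, 0.0462, 0.0826]
orientation: [-90.1, -0.1, 70.4]
ft_force: [-3.8, 0.5, 5.6]
gripper_width: -0.0002
[0.46893387 0.04621328 0.08263302] [-3.76532815  0.51544752  5.64297729]
[0.46894947 0.04619321 0.08266429] [-2.58791747  0.31780886  5.11928336]
[0.46894564 0.04621189 0.08267851] [-3.43313777  0.5584203   6.13341222]
4 [0.472 0.037] [-7.  -0.  -5.4]
8 [0.475 0.029] [-13.7  -0.  -11.2]
12 [0.479 0.021] [-19.9  -0.  -17.6]
16 [0.483 0.013] [-25.7  -0.  -24.3]
20 [0.488 0.006] [-31.   -0.  -31.4]
24 [ 0.493 -0.001] [-35.7   0.  -38.9]
28 [ 0.499 -0.008] [-40.    0.  -46.7]
32 [ 0.506 -0.014] [-43.7   0.  -54.7]
36 [ 0.512 -0.02 ] [-46.8   0.  -63. ]
40 [ 0.52  -0.025] [-49.3   0.  -71.5]
44 [ 0.527 -0.03 ] [-51.2   0.  -80.2]
48 [ 0.535 -0.034] [-52.6   0.  -88.9]
52 [ 0.543 -0.038] [-53.3   0.1 -97.8]
56 [ 0.551 -0.041] [-5.340e+01  1.000e-01 -1.066e+02]
60 [ 0.56  -0.043] [-5.280e+01  1.000e-01 -1.155e+02]
64 [ 0.568 -0.045] [-5.170e+01  1.000e-01 -1.243e+02]
68 [ 0.577 -0.046] [-4.990e+01  1.000e-01 -1.329e+02]
72 [ 0.586 -0.047] [-4.760e+01  1.000e-01 -1.415e+02]
76 [ 0.595 -0.047] [-4.460e+01  1.000e-01 -1.498e+02]
80 [ 0.604 -0.046] [-4.11e+01  1.00e-01 -1.58e+02]
```

View pics/w2.png

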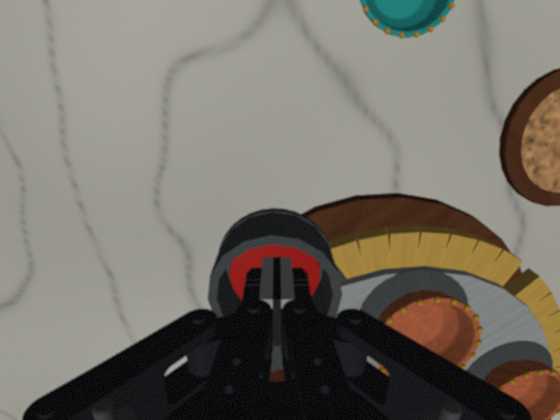

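```bash
python3 -m pendant '[[[-5,0.5,-1],[0,0,0],0],[[-10,0.5,-6],[0,0,0],0],[[-14,0.5,-9],[0,0,0],0],[[-20,0.5,-15],[0,0,0],0],[[-26,0.5,-22],[0,0,0],0],[[-31,0.5,-29],[0,0,0],0],[[-31,0.5,-29],[0,0,0],0]]' 20
python3 - <<'E'
from h import *
im=optics.capture('wrist');s=manip.sense();print(s['ee_pos'],s['ft_force'])
cv2.imwrite('pics/w3.png',im[:,:,::-1]); t=optics.capture('top'); cv2.imwrite('pics/t3.png',cv2.resize(t[130:270,170:330,::-1],None,fx=4,fy=4))
E
```

```text
clock: 4.1
ee_pos: [0.4887, 0.0054, 0.0838]
orientation: [-90.4, -0.1, 70.3]
ft_force: [-0.4, -1.6, 5.6]
gripper_width: 0.0001
[0.48827613 0.00587502 0.08366314] [-0.72793198 -0.49530495  5.83985393]
```

View pics/w3.png

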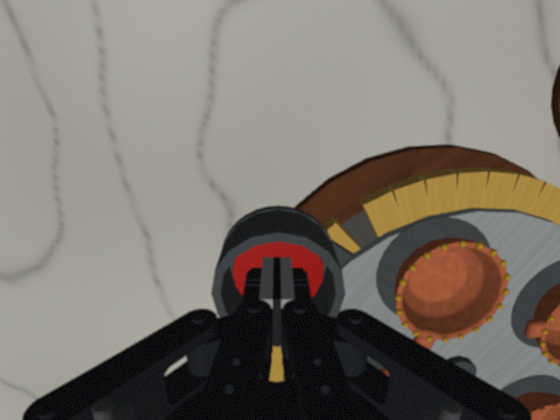

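View pics/t3.png

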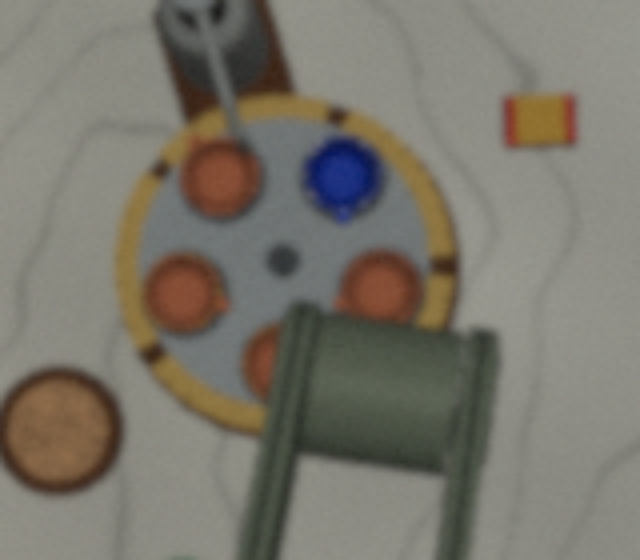

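The table turns: the blue diya has moved anticlockwise by roughly 18°. I'll continue along the arc, pressing slightly deeper.

```bash
cat > arc.py <<'E'
from h import *
def show(step=4,n=10):
    s=manip.sense(); M=R.from_euler('xyz',s['orientation'],degrees=True).as_matrix()
    ax=np.array([.591,.080]); p=s['ee_pos'][:2]; v=p-ax; a0=np.degrees(np.arctan2(v[1],v[0]))%360
    print('ang from start',a0-195.9,'r',np.linalg.norm(v),'zt',s['ee_pos'][2]-.011,s['ft_force'].round(1))
    for k in range(1,n+1):
        a=np.radians(a0+k*step); q=ax+.1275*np.array([np.cos(a),np.sin(a)])
        print(round(a0-195.9+k*step,1),(M.T@np.r_[q-p,0]*1e3).round(1))
def blue():
    t=optics.capture('top'); c,st=blob(t,'blue',(140,260,180,300)); q=onz(optics.camera_info('top'),*c,.08)[:2]-[.591,.080]
    print('blue angle',np.degrees(np.arctan2(q[1],q[0])),np.linalg.norm(q)); return t
E
python3 -c "
from arc import *
show(); blue()
t=cv2.imread('pics/top0.png')[:,:,::-1];c,st=blob(t,'blue',(140,260,180,300)); q=onz(optics.camera_info('top'),*c,.08)[:2]-[.591,.080];print(np.degrees(np.arctan2(q[1],q[0])))"
```

```text
ang from start 19.7695300020537 r 0.12667768904903465 zt 0.07260410180837507 [-0.1 -0.3  6. ]
23.8 [-5.5  0.  -7. ]
27.8 [ -9.7   0.1 -14.8]
31.8 [-13.4   0.1 -22.9]
35.8 [-16.6   0.2 -31.3]
39.8 [-19.1   0.2 -39.8]
43.8 [-21.1   0.3 -48.5]
47.8 [-22.4   0.3 -57.3]
51.8 [-23.1   0.4 -66.1]
55.8 [-23.2   0.4 -75. ]
59.8 [-22.7   0.5 -83.9]
blue angle -35.9470265039546 0.06809586865517792
-56.89391142376062
```

```bash
python3 -m pendant '[[[-5,1.5,-7],[0,0,0],0],[[-9.5,2,-15],[0,0,0],0],[[-13.5,2,-23],[0,0,0],0],[[-16.5,2,-31],[0,0,0],0],[[-19,2,-40],[0,0,0],0],[[-21,2,-48.5],[0,0,0],0],[[-22.5,2,-57],[0,0,0],0],[[-23,2,-66],[0,0,0],0],[[-23,2,-75],[0,0,0],0],[[-23,2,-75],[0,0,0],0]]' 20
python3 -c "
from arc import *
show(2,12); t=blue();cv2.imwrite('pics/t4.png',cv2.resize(t[130:270,170:330,::-1],None,fx=4,fy=4))
cv2.imwrite('pics/w4.png',optics.capture('wrist')[:,:,::-1])"
```

```text
clock: 5.08
ee_pos: [0.5548, -0.0424, 0.084]
orientation: [-90.8, -0.1, 70.3]
ft_force: [0.6, -1.9, 4.8]
gripper_width: 0.0
ang from start 57.62856134885632 r 0.12761618840483352 zt 0.07303792961563767 [ 0.6 -1.9  4.8]
59.6 [ 0.4  0.1 -4.4]
61.6 [ 0.9  0.1 -8.9]
63.6 [  1.6   0.2 -13.3]
65.6 [  2.4   0.2 -17.6]
67.6 [  3.3   0.3 -22. ]
69.6 [  4.4   0.4 -26.3]
71.6 [  5.7   0.4 -30.6]
73.6 [  7.    0.5 -34.8]
75.6 [  8.6   0.5 -39. ]
77.6 [ 10.3   0.6 -43.1]
79.6 [ 12.1   0.7 -47.1]
81.6 [ 14.1   0.7 -51.1]
blue angle 0.9428777908015307 0.06861212779100807
```

View pics/w4.png

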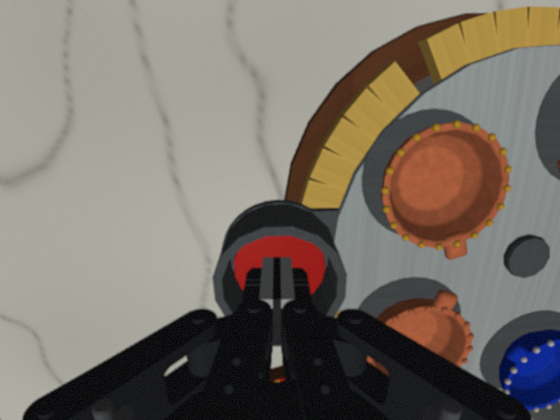

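View pics/t4.png

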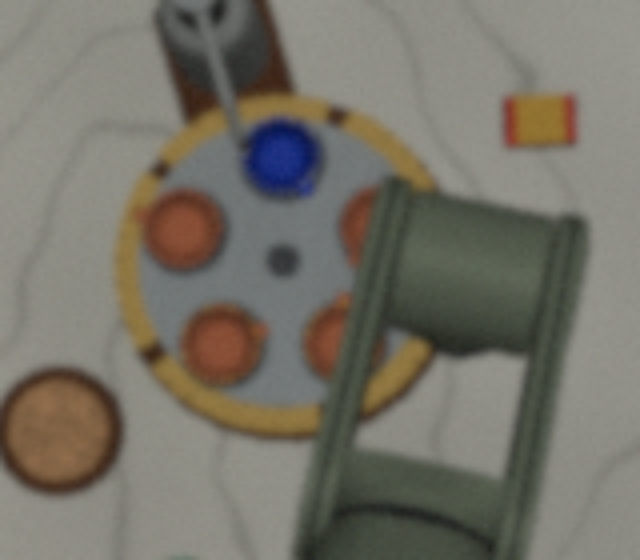

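Turned ≈58°. Now I'll ease the tip up so the pin rides under the ring, still inside the collar, and push gently to the hole.

```bash
python3 -m pendant '[[[0,-4,0],[0,0,0],0],[[0,-8,0],[0,0,0],0],[[0.5,-8,-4.5],[0,0,0],0],[[1,-8,-9],[0,0,0],0],[[1.6,-8,-13],[0,0,0],0],[[2.4,-8,-17],[0,0,0],0],[[2.8,-8,-19.5],[0,0,0],0],[[3.3,-8,-22],[0,0,0],0],[[3.3,-8,-22],[0,0,0],0]]' 20
python3 -c "
from arc import *
show(1,12); t=blue()"
```

```text
clock: 5.93
ee_pos: [0.576, -0.0463, 0.0917]
orientation: [-90.7, -0.1, 70.3]
ft_force: [0.7, -0.7, -0.5]
gripper_width: 0.0005
ang from start 67.31582449394293 r 0.12720886894967334 zt 0.08068360752527058 [ 0.7 -0.7 -0.5]
68.3 [ 0.2  0.  -2.2]
69.3 [ 0.8  0.1 -4.4]
70.3 [ 1.4  0.1 -6.5]
71.3 [ 2.   0.1 -8.7]
72.3 [  2.7   0.1 -10.8]
73.3 [  3.4   0.2 -12.9]
74.3 [  4.1   0.2 -15. ]
75.3 [  4.9   0.2 -17.1]
76.3 [  5.7   0.3 -19.2]
77.3 [  6.6   0.3 -21.2]
78.3 [  7.4   0.3 -23.3]
79.3 [  8.4   0.3 -25.3]
blue angle 5.056745876182984 0.06908741041135918
```

```bash
python3 -m pendant '[[[0.5,0,-2.5],[0,0,0],0],[[1,0,-5],[0,0,0],0],[[1.6,0,-7.5],[0,0,0],0],[[2.5,0,-10],[0,0,0],0],[[3.2,0,-12.5],[0,0,0],0],[[4,0,-15],[0,0,0],0],[[4,0,-15],[0,0,0],0]]' 20
python3 -c "
from arc import *
show(1,12); t=blue();cv2.imwrite('pics/t5.png',cv2.resize(t[130:270,170:330,::-1],None,fx=4,fy=4))
cv2.imwrite('pics/w5.png',optics.capture('wrist')[:,:,::-1])"
```

```text
clock: 6.57
ee_pos: [0.5931, -0.0484, 0.0924]
orientation: [-90.9, -0.1, 70.3]
ft_force: [0.7, -0.3, -0.5]
gripper_width: -0.0002
ang from start 75.02072306292271 r 0.12841810395033665 zt 0.08135980524797302 [ 0.7 -0.3 -0.5]
76.0 [ 1.7  0.  -1.8]
77.0 [ 2.5  0.1 -3.8]
78.0 [ 3.4  0.1 -5.9]
79.0 [ 4.3  0.1 -7.9]
80.0 [ 5.2  0.2 -9.9]
81.0 [  6.2   0.2 -11.9]
82.0 [  7.2   0.2 -13.9]
83.0 [  8.3   0.3 -15.8]
84.0 [  9.4   0.3 -17.8]
85.0 [ 10.5   0.3 -19.7]
86.0 [ 11.6   0.4 -21.6]
87.0 [ 12.8   0.4 -23.5]
blue angle 13.981158524110372 0.0674277104985064
```

View pics/w5.png

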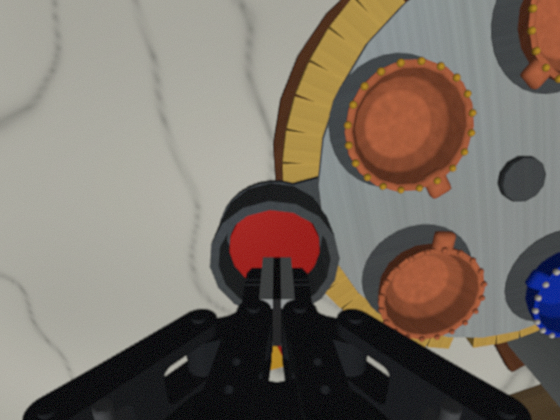

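```bash
python3 -m pendant '[[[0.8,0,-1.5],[0,0,0],0],[[1.6,0,-3],[0,0,0],0],[[2,0,-4],[0,0,0],0],[[2,0,-4],[0,0,0],0]]' 20
python3 -c "
from arc import *
show(1,6); t=blue();
im=optics.capture('wrist');cv2.imwrite('pics/w6.png',im[:,:,::-1])"
```

```text
clock: 7.0
ee_pos: [0.5984, -0.0486, 0.0932]
orientation: [-91.1, -0.0, 70.3]
ft_force: [0.5, -0.4, 1.8]
gripper_width: 0.0002
ang from start 77.37276462006352 r 0.12881474472726107 zt 0.08223951857860085 [ 0.5 -0.4  1.8]
78.4 [ 2.1  0.  -1.5]
79.4 [ 3.   0.1 -3.6]
80.4 [ 4.   0.1 -5.6]
81.4 [ 5.   0.1 -7.6]
82.4 [ 6.   0.2 -9.5]
83.4 [  7.1   0.2 -11.5]
blue angle 17.70623792044487 0.06837625166003926
```

View pics/w6.png

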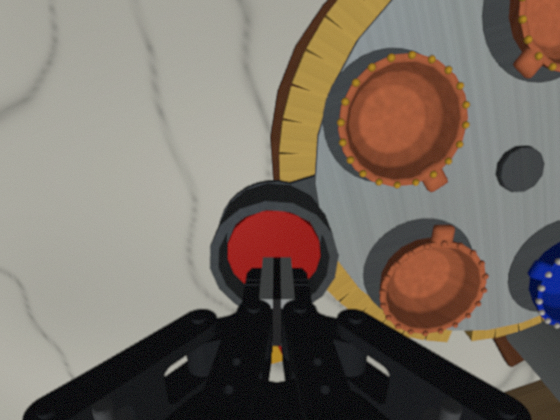

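```bash
python3 -m pendant '[[[0,-3,0],[0,0,0],0],[[0,-3,0],[0,0,0],0]]' 20
python3 -c "
from arc import *
show(1,1)
im=optics.capture('wrist');print(blob(im,'red',(0,420,0,560)));cv2.imwrite('pics/w7.png',im[:,:,::-1])
for f in ('w1','w5','w6'): print(f,blob(cv2.imread(f'pics/{f}.png')[:,:,::-1],'red',(0,420,0,560)))
t=blue();cv2.imwrite('pics/t7.png',cv2.resize(t[130:270,170:330,::-1],None,fx=4,fy=4,interpolation=2))"
```

```text
clock: 7.27
ee_pos: [0.5983, -0.0486, 0.0966]
orientation: [-91.1, -0.1, 70.3]
ft_force: [1.0, -0.8, 1.0]
gripper_width: -0.0003
ang from start 77.34878183255333 r 0.12880204564209494 zt 0.08560853607219791 [ 1.  -0.8  1. ]
78.3 [ 2.1  0.  -1.5]
(array([272.49900111, 239.9536071 ]), array([ 228,  208,   92,   72, 4505], dtype=int32))
w1 (array([277.85372263, 233.84963504]), array([ 242,  204,   73,   63, 3425], dtype=int32))
w5 (array([273.53155911, 240.61469618]), array([ 229,  210,   91,   67, 4246], dtype=int32))
w6 (array([272.60324983, 242.26382306]), array([ 228,  211,   93,   72, 4431], dtype=int32))
blue angle 17.64008346300272 0.06832413514629686
```

View pics/t7.png

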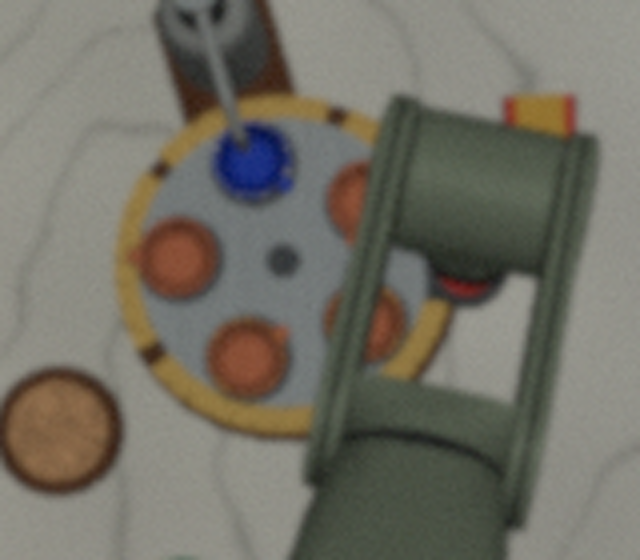

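View pics/w7.png

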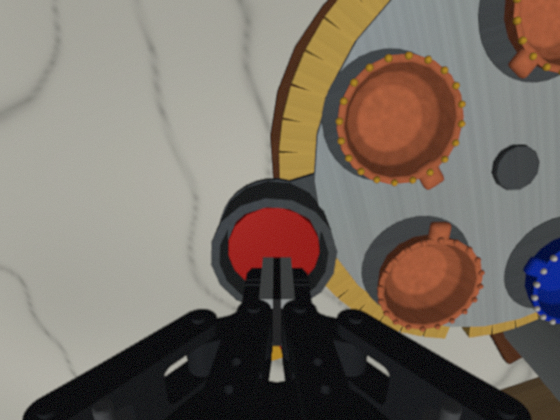

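Diya positions now coincide with the starting pattern (blue at (253,163) where the clay one was at (254,161)), so the hole is reached. I'll lift straight up and check the plunger height.

```bash
python3 -m pendant '[[[0,-8,0],[0,0,0],0],[[0,-20,0],[0,0,0],0],[[0,-35,0],[0,0,0],0],[[0,-45,0],[0,0,0],0],[[0,-45,0],[0,0,0],0],[[0,-45,0],[0,0,0],0]]' 20
python3 - <<'E'
from arc import *
s=manip.sense(); im=optics.capture('wrist');cv2.imwrite('pics/w8.png',im[:,:,::-1])
print(s['ee_pos'],s['ft_force'],blob(im,'red',(0,420,0,560)))
c,st=blob(im,'red',(0,420,0,560)); ci=optics.camera_info('wrist')
for f,ss,ex in (('now',s,st),('w1',dict(ee_pos=np.array([0.46811074,0.04558695,0.13664024]),orientation=np.array([-89.9,-.1,70.2])),(242,204,73,63))):
  for z in (.074,.078,.082):
    a=onz(ci,ex[0],ex[1]+32,z,ss);b=onz(ci,ex[0]+ex[2],ex[1]+32,z,ss); print(f,z,np.linalg.norm(a-b))
blue()
E
```

```text
clock: 7.87
ee_pos: [0.5981, -0.0484, 0.1428]
orientation: [-91.2, -0.1, 70.3]
ft_force: [0.7, -0.1, -0.6]
gripper_width: 0.0
[ 0.59813341 -0.04838537  0.14278938] [ 0.72870485 -0.12736097 -0.612032  ] (array([273.57730608, 213.91928721]), array([ 238,  181,   72,   67, 3816], dtype=int32))
now 0.074 0.04599762373967769
now 0.078 0.04506951323496009
now 0.082 0.04414140273024248
w1 0.074 0.046388919451785325
w1 0.078 0.04543288007871361
w1 0.082 0.0444768407056419
blue angle 17.475764797262872 0.0681764590428815
```

View pics/w8.png

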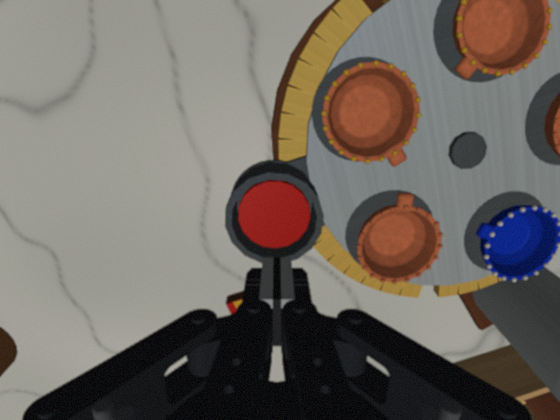

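Button size (72 px) and rim gap (21 px) match the initial fully-up view (73 px, 22 px). Retreating for a final unobstructed check.

```bash
python3 -m pendant '[[[0,-25,0],[0,0,0],0],[[0,-55,0],[0,0,0],0],[[0,-85,15],[0,0,0],0],[[0,-105,45],[0,0,0],0],[[-10,-115,80],[0,0,0],0],[[-20,-120,115],[0,0,0],0],[[-30,-120,150],[0,0,0],0],[[-40,-120,180],[0,0,0],0],[[-40,-120,190],[0,0,0],0],[[-40,-120,190],[0,0,0],0]]' 20
python3 - <<'E'
from arc import *
im=optics.capture('scene');cv2.imwrite('pics/s9.png',cv2.resize(im[150:340,220:400,::-1],None,fx=3.1,fy=3.1,interpolation=2))
t=blue();cv2.imwrite('pics/t9.png',cv2.resize(t[130:270,170:330,::-1],None,fx=4.2,fy=4.2,interpolation=2))
ci=optics.camera_info('top');c,st=blob(t,'red',(140,260,180,300))
for z in (.074,.082): print('btn',c,onz(ci,*c,z))
q=onz(ci,*c,.082)[:2]-[.591,.080]; print(np.degrees(np.arctan2(q[1],q[0]))%360-195.9,np.linalg.norm(q))
ci=optics.camera_info('scene');c,st=blob(im,'red',(175,300,250,360))
for z in (.074,.082): print('btn scene',c,onz(ci,*c,z))
# same-height comparison of whole picture with start
E
```

```text
clock: 8.8
ee_pos: [0.4, -0.0203, 0.2564]
orientation: [-90.9, -0.1, 70.3]
ft_force: [0.6, -0.3, -0.5]
gripper_width: -0.0004
blue angle 17.72067289849061 0.06811806516178172
btn [286.45177665 195.14720812] [ 0.58836782 -0.04743209  0.074     ]
btn [286.45177665 195.14720812] [ 0.58755193 -0.0472605   0.082     ]
72.5479731495374 0.12730719868846976
btn scene [265.43220339 215.59322034] [ 0.58184131 -0.05068822  0.074     ]
btn scene [265.43220339 215.59322034] [ 0.5876112  -0.04842057  0.082     ]
```

View pics/s9.png

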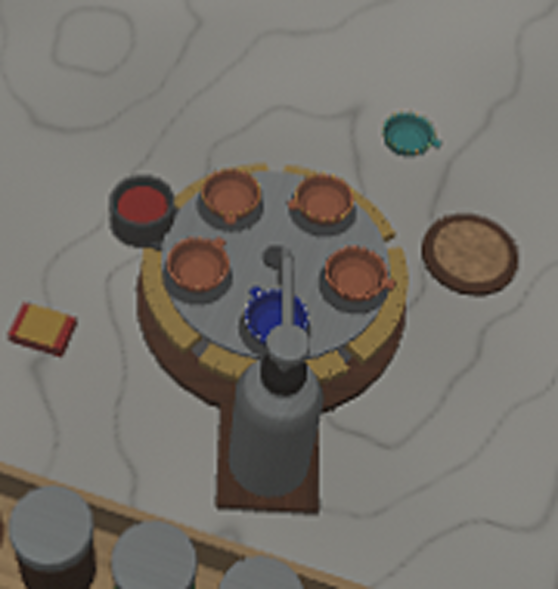

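View pics/t9.png

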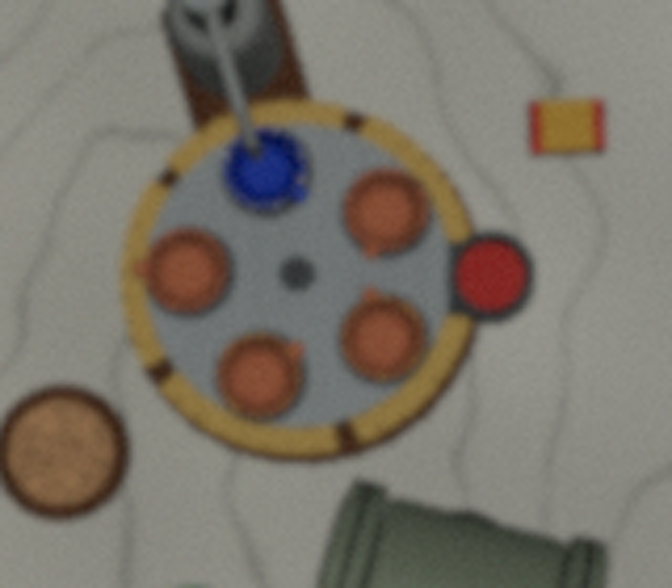

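Top and scene rays to the button meet at z = 0.082 (x 0.5876 in both; at 0.074 they'd differ by 6.5 mm), so the plunger is fully up. It sits 72.5° from its start, blue is under the spout, and the hand is clear.

```bash
python3 -c "
from bench import manip
print(manip.finish_job())"
```

```text
the job is handed in; nothing more can be done
None
```

The blue diya is under the spout, with the plunger sprung up and locked in the next hole. I handed the job in at about 9 s of the 42 s allowed. No verdict was reported.

I pressed the plunger to about 10 mm with closed fingertips and pushed the table anticlockwise past 0.6 rad. I then eased the tip up so the pin rode under the ring, and nudged the collar until the pin popped into the hole.

Last checks:
- **Turn:** the plunger measured 72.5° round from its start.
- **Plunger height:** the top and scene camera rays to the button meet at 82 mm, fully up. At 74 mm they would disagree by about 6.5 mm.
- **Diyas:** the blue one shows where the clay one under the spout was, within about 1 pixel of the original image. All five are upright in the original pattern.
- **Bystanders:** the coaster and matchbox show no movement. I did not remeasure the container, tongs, tumbler or jar, but the hand stayed well above the counter on the way over and at the end.
- **Hand:** it is clear, with contact forces at noise level.

One disagreement: the blue diya's own colour-blob angle read about 74.5° of turn. I put that down to the spout hiding part of it and trust the plunger and pattern readings.

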